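Refit the loose coat hook in the oak board

ROBOT

A 6-joint arm with a two-finger parallel gripper is mounted at the origin on the work surface. World frame = base frame: x ahead of the robot, y to its left, z up, the work surface at z = 0. Lengths are in m, angles in rad, forces in N, time in s.
With the tool pointing down it reaches from about 0.3 to 0.775 m from the base axis. Payload 14.6 kg.
Tool frame: the origin (TCP) lies on the centre line of the jaws, within the pads' length; the fingertips stand 14 mm ahead of it and the grasp point (between the pads) lies 5 mm behind it; x points along the fingers, y is the direction in which the jaws open and shut, and the axes are right-handed (so a half turn about x gives the same grasp; the last joint's range is limited). The gripper opens to 94 mm and grips with 3 to 60 N. Pads are 16 mm wide; open, the fingers measure 119 mm over their backs; the gripper's body (75 mm by 177 mm) begins 78 mm behind the grasp point.
Start: joints at [1.057, 0.3, 1.521, -0, 1.321, -0.067], TCP at [0.238, 0.496, 0.219] pointing down, gripper open.
Joint ranges: [-3.03, 3.03], [-0.79, 2.21], [0.23, 2.52], [-1.04, 4.18], [0, 3.07], [-2.55, 2.55]. Speed limits (rad/s): [2.22, 2.22, 2.57, 3.14, 3.14, 3.14].

INTERFACE

Orientations are given as [roll, pitch, yaw] about the fixed x, y, z axes, in that order (R = Rz(yaw) Ry(pitch) Rx(roll)).
In Python, from station import * gives the robot as it stands. The module is installed in compiled form; this text tells all that it offers.
- The arm moves only by the shell command python3 -m handwheel 'ROWS' [FORCE]. ROWS is JSON, a list of rows, each a list of 3 entries, a list of its own where there are three numbers: the shift along the tool's x, y, z in mm, then the turn about the tool's x in rad, then the gripper command: -1 is fully open, 1 is shut, values between are in proportion. In form: [[[dx, dy, dz], spin, gripper], ...]. A call has exactly 5 rows; each row is the pose to reach, as a shift and turn from the pose measured when the call began, along the tool's axes at that moment; what a row does not reach only later rows make up. A row lasts 1/10 s, in which the tool goes at most 50 mm and 8.59 degrees, less where a joint would pass 70% of its speed; a pose out of reach is approached as far as the arm can. A call with a gripper value outside its range is refused whole. The fingers move at their own pace and stop on an object; FORCE is the grip in N (left out, the last holds). Time passes only in rows, so rows that repeat a pose let the fingers close, or fill a call up. It gives the time, the measured TCP pose, the force and the opening at its end, in the units of the state.
- get_obs(): the state, without advancing time (a new reading comes with each control period).
- camera(name): name is "scene" or "top"; returns (picture, depth): 400x640x3 uint8, blue, green, red; 400x640 float32, m along the optical axis (not along the pixel's ray), 0 where there is no reading.
- camera_info(name): a dict with "fx", "fy", "cx", "cy" (pixels), "extrinsics" (4x4, takes a point from camera to world coordinates). Camera axes: x right, y down, z forward; pixel columns grow to the right and rows downward; lengths in m; the calibration is good to about 2 mm. A picture is of the moment at which its call begins. camera_info takes no time and is no camera call.
- hand_in(): hands the job in, once; it reports no verdict.
The state is a dict: "time_s": time; "qpos": joint angles; "joint_vel": joint speeds; "tau": joint torques, N m; "ee_pos": TCP position; "eef_rot": TCP orientation; "force": force on the tool from outside, world axes, zero at the start; "moment": the same for the moment, N m; "grip_width": finger opening in m.
Only numpy, scipy, OpenCV 4.12 (cv2) and the standard library are available. Lean on these libraries where they do the work, as an engineer would, in place of code of your own. Each camera call takes 0.05 s, during which the arm holds its last target. There are 200 camera calls.

TASK

The oak coat board lies on its back on the table; put the loose iron hook, standing in the oak offcut, back into the board's one empty bore. The fit is tight and the bore's slide plate is not centred, so lean the hook clearly and work the low edge of its shank well into the bore first, then stand it upright and slide it gently home, without forcing it, until its collar sits flat, its curl pointing the same way as those of the other hooks. Let go of it there, and leave the cup, vase, key and other loose things where they are.

Things in the scene. Friction and masses are not known exactly. Their poses are not given: they have to be found in the camera images.
- hook: Loose black iron coat hook, 0.28 to 0.4 kg, standing upright in the offcut, its collar resting on it, its curl (-x) within 31 degrees of the board's -x. Origin: centre of the foot of its round shank, z up the shank. Shank 24 mm diameter, foot bevelled 1 mm, z = 0 to 32 mm; round collar 40 mm diameter, z = 32 to 37; stem above (see hook_stem).
- hook_stem (a point): Middle of the loose hook's stem, on its axis, 72 mm above the foot. The stem is a straight flat-sided bar, 18 mm along x and 14 mm along y, from z = 37 to 110 mm: grip it across y.
- hook_nose (a point): Centre of the 20 mm ball that ends the loose hook's curl, at (-44, 0, 119) mm in the hook's frame; from the stem's top a 13 mm bar bends over to it. Overall height 129 mm.
- stand: Oak offcut, a fixed block 70 x 70 x 40 mm with a vertical 27 mm through hole in its middle in which the loose hook stands. Origin: centre of its underside on the table.
- board: Reclaimed oak board 130 (x) x 520 (y) x 38 mm high, fixed, lying on its back. Origin: centre of its underside. On its middle line are four hook places at y = -165, -55, 55 and 165 mm; three carry fixed hooks like the loose one (137 mm high over the table, curls to the board's -x), one is empty (which one varies).
- socket: The empty hook place: black iron frame plate 84 (x) x 108 (y) mm let into the board, top at z = 39 mm. Origin: on the table under its middle; axes parallel to the board's. In it sits a bright steel slide plate 54 x 82 mm, top at z = 40, with the bore. Home: the hook's collar flat on the slide plate, the hook's foot at z = 8. More than 25 N between hook and plate counts as forcing.
- frame_mid (a point): Middle of the frame plate at the height of the bore's mouth (z = 40 mm of the socket). The bore, round, upright, 25.5 mm diameter, right through, is in the middle of the slide plate, which is clamped up to 13 mm to either side of this point along the socket's y (x = 0); how far is not reported: look or feel. It stays put in any push under 80 N.
- hook_foot (a point): Centre of the shank's foot (the hook's origin). With the shank leaned 7 to 20 degrees the low edge of the foot can enter the bore by 4 to 8 mm before it binds; this point should be 1 mm or more below the mouth before the hook is straightened.
- coin_cup: Bystander: brown ceramic cup, 76 mm across, 85 mm high, origin under its centre. Leave alone.
- vase: Bystander: small glass vase, 68 mm across, 130 mm high, origin under its centre. Leave alone.
- car_key: Bystander: car key, black 52 x 34 x 12 mm head with a short blade, lying flat; origin under its head. Leave alone.
- shoehorn: Bystander: chrome shoehorn about 235 mm long lying flat, origin near its middle. Leave alone.
- plug: Bystander: dark wooden plug 26 mm across and 22 mm high, origin under its centre. Leave alone.
- screwdriver: Bystander: screwdriver lying on the table beside the board. Leave alone.
Things that resemble listed ones, but are neither listed nor needed, are in the scene too. Leave any green look-alike of the socket alone.

How it is judged:
By the outcome, as a careful person would: the job done as asked, in the order asked, and still so for the second after the job is handed in, with the robot touching nothing.
It also fails if it takes over 72 s, if anything falls off the work surface, if the arm or the gripper's body presses on something with over 40 N, if the wrist force passes 120 N, or if a joint passes its speed limit or range.

## Working session

There is one attempt and no reset: what is moved stays moved. The work goes in short steps, Python scripts to look and compute and a shell command to move; the robot and the scene stay as the last step left them, time stands still between calls to the robot, and variables do not carry over. Pictures are saved under pics/ and viewed, about 8 in all and at most 12, crops included, and the job is handed in when it is done.

```bash
mkdir -p pics; python3 - <<'E'
from station import *
import cv2,numpy as np
o=get_obs()
for k,v in o.items(): print(k,v)
for n in("scene","top"):
    p,d=camera(n); cv2.imwrite(f"pics/{n}0.png",p); np.save(f"{n}0.npy",d); i=camera_info(n); print(n,i)
E
```

```text
time_s 0.0
qpos [ 1.05741753e+00  3.00456400e-01  1.52158913e+00  7.20192202e-06
  1.32070907e+00 -6.66194323e-02]
joint_vel [-3.71678431e-04  5.88176932e-04 -1.60630954e-03 -3.35743244e-04
 -2.62555332e-04  2.34646181e-05]
tau [ 1.72010099e-03 -5.31794930e+01 -3.52750075e+01  7.09187379e-02
  2.41974351e-02 -7.66186781e-05]
ee_pos [0.2375113  0.49579309 0.21889098]
eef_rot [-1.64341925  1.56963436 -2.0901804 ]
force [ 0.30564764  0.38539715 -0.39476112]
moment [ 0.02613964  0.00471614 -0.02067163]
grip_width 0.09394729632426457
scene {'fx': 438.1784156531438, 'fy': 438.1784156531438, 'cx': 320.1613018247217, 'cy': 204.0184989389775, 'extrinsics': array([[-0.56242257,  0.67833304, -0.47280561,  1.15337914],
       [ 0.82669169,  0.4501255 , -0.3375913 ,  0.42243738],
       [-0.01617747, -0.58073344, -0.81393302,  1.09795755],
       [ 0.        ,  0.        ,  0.        ,  1.        ]])}
top {'fx': 442.40924425642555, 'fy': 442.40924425642555, 'cx': 316.6467906081607, 'cy': 191.74478557689005, 'extrinsics': array([[ 1.06082438e-05, -9.81682195e-01,  1.90525765e-01,
         3.64645919e-01],
       [-9.99941641e-01, -2.06874540e-03, -1.06035155e-02,
        -2.51133224e-03],
       [ 1.08034317e-02, -1.90514534e-01, -9.81624928e-01,
         1.23287577e+00],
       [ 0.00000000e+00,  0.00000000e+00,  0.00000000e+00,
         1.00000000e+00]])}
```

View pics/scene0.png

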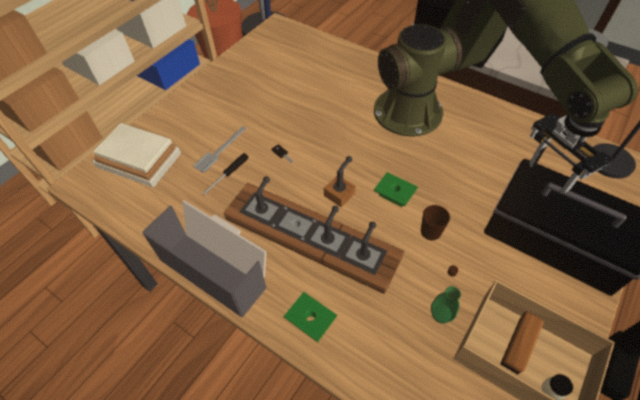

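View pics/top0.png

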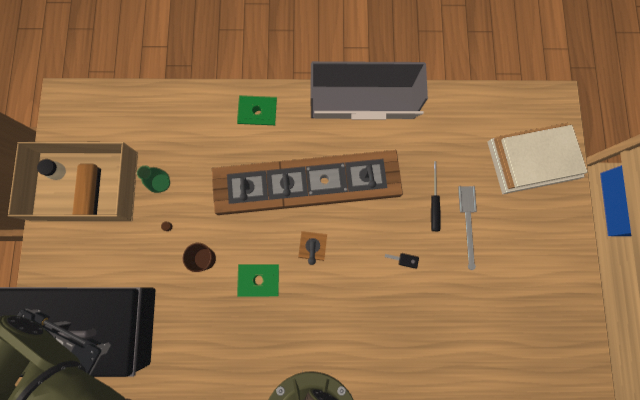

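The pictures show the board with its empty bore at top px (324,181) and scene px (298,224). The loose hook in the offcut is at top px (313,247), with its curl toward the base (image down), and at scene px (340,185). Next I'll take closer crops.

```bash
cat > h.py <<'E'
import numpy as np,cv2
from station import *
from scipy.spatial.transform import Rotation as Rn
def ray(n,u,v):
    i=camera_info(n);E=i['extrinsics'];d=np.array([(u-i['cx'])/i['fx'],(v-i['cy'])/i['fy'],1.]);return E[:3,3],E[:3,:3]@d
def atz(n,u,v,z):
    o,d=ray(n,u,v);return o+d*(z-o[2])/d[2]
def cloud(n,D):
    i=camera_info(n);E=i['extrinsics'];v,u=np.indices(D.shape)
    P=np.stack([(u-i['cx'])/i['fx']*D,(v-i['cy'])/i['fy']*D,D],-1);return P@E[:3,:3].T+E[:3,3]
def proj(n,P):
    i=camera_info(n);E=i['extrinsics'];c=E[:3,:3].T@(np.array(P)-E[:3,3]);return c[0]/c[2]*i['fx']+i['cx'],c[1]/c[2]*i['fy']+i['cy']
def two(a,b):
    (o1,d1),(o2,d2)=ray('top',*a),ray('scene',*b)
    s=np.linalg.lstsq(np.stack([d1,-d2],1),o2-o1,rcond=None)[0];p,q=o1+s[0]*d1,o2+s[1]*d2;return (p+q)/2,np.linalg.norm(p-q)
E
python3 - <<'E'
from h import *
t=cv2.imread('pics/top0.png');s=cv2.imread('pics/scene0.png')
a=cv2.resize(t[145:275,205:405],None,fx=4,fy=4,interpolation=cv2.INTER_CUBIC)
b=cv2.resize(s[145:295,215:415],None,fx=4,fy=4,interpolation=cv2.INTER_CUBIC)
cv2.imwrite('pics/t1.png',a);cv2.imwrite('pics/s1.png',b)
W=cloud('top',np.load('top0.npy'))
for p in[(324,170),(324,181),(340,182),(313,247),(305,240),(324,252),(300,236),(315,262),(259,270),(408,208)]: print(p,W[p[1],p[0]].round(4))
E
```

```text
(324, 170) [ 0.6589 -0.0359  0.0349]
(324, 181) [ 0.6358 -0.0369 -0.0027]
(340, 182) [ 0.6242 -0.08    0.0376]
(313, 247) [ 0.4396 -0.0054  0.1237]
(305, 240) [0.4638 0.0159 0.0418]
(324, 252) [ 0.4319 -0.0351  0.0406]
(300, 236) [ 0.4786  0.0306 -0.0032]
(315, 262) [ 0.4025 -0.0104  0.1273]
(259, 270) [0.3845 0.1375 0.0398]
(408, 208) [ 0.5575 -0.2737  0.0013]
```

View pics/t1.png

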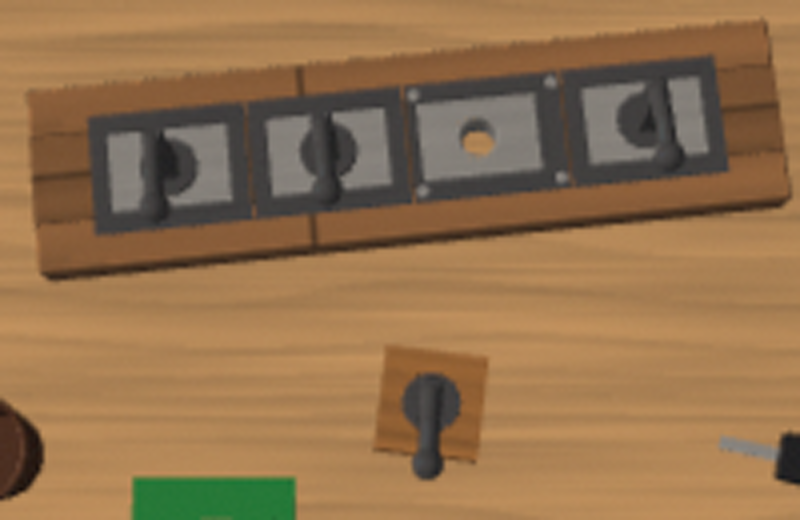

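View pics/s1.png

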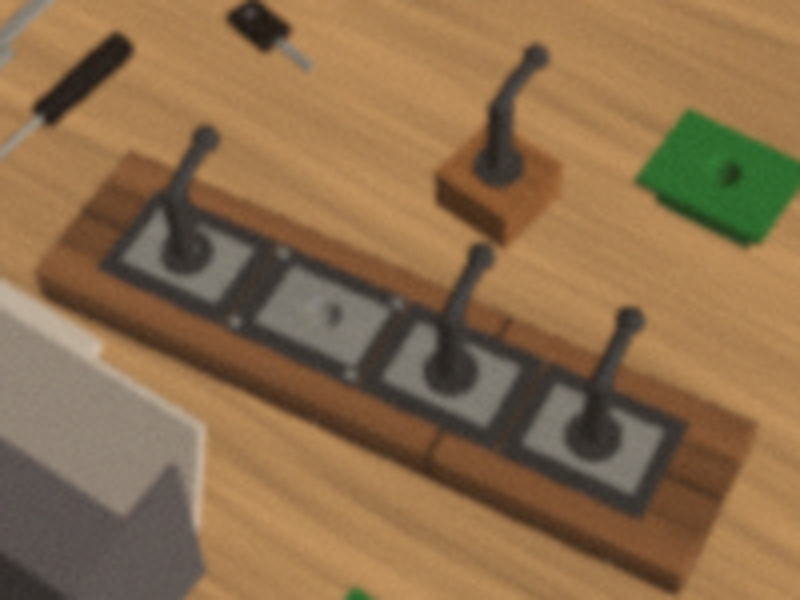

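Top crop: bore at (478,137), frame screws at (413,95), (551,81), (562,177) and (422,190), loose collar at (432,402), nose at (428,466). Scene crop: bore at (331,314), collar at (499,165), nose at (537,57). The bore sits about 5 mm off the frame's middle. Now I'll turn these into positions.

```bash
python3 - <<'E'
from h import *
T=lambda x,y:(205+(x+.5)/4-.5,145+(y+.5)/4-.5)
S=lambda x,y:(215+(x+.5)/4-.5,145+(y+.5)/4-.5)
for n,a,b,z in[('bore',(478,137),(331,314),.04),('collar',(432,402),(499,165),.045),('nose',(428,466),(537,57),.127),
 ('n1',(153,212),(629,320),.127),('n2',(327,193),(480,257),.127),('n3',(668,160),(205,138),.127)]:
    p,e=two(T(*a),S(*b));print(n,p.round(4),'gap',round(e,4),'top@z',atz('top',*T(*a),z).round(4),'scene@z',atz('scene',*S(*b),z).round(4))
N=[atz('top',*T(*a),.127) for a in((153,212),(327,193),(668,160))]
d=N[0]-N[2];yb=np.arctan2(-d[0],d[1]);print('board yaw deg nose',np.degrees(yb))
sc=[atz('top',*T(*a),.0395) for a in((413,95),(551,81),(562,177),(422,190))]
m=np.mean(sc,0);print('frame mid',m.round(4),[np.degrees(np.arctan2(-(p-q)[0],(p-q)[1])).round(2) for p,q in((sc[0],sc[1]),(sc[3],sc[2]))])
b=atz('top',*T(478,137),.04);v=np.array([-np.sin(yb),np.cos(yb)]);print('bore offset y,x',(b-m)[:2]@v,(b-m)[:2]@np.array([v[1],-v[0]]))
# nose -> place from hooks
x=np.array([np.cos(yb),np.sin(yb)])
for s,n in zip((165,55,-165),N): print('board mid est',(n[:2]+.044*x-s/1000*v).round(4))
c=atz('top',*T(432,402),.045);n=atz('top',*T(428,466),.127);e=c-n;print('hook yaw deg',np.degrees(np.arctan2(e[1],e[0])),np.hypot(*e[:2]))
# stand top corners
print('stand',[atz('top',*T(*q),.04).round(4)[:2] for q in((386,346),(489,357),(476,463),(374,451))])
o=get_obs();R=Rn.from_euler('xyz',o['eef_rot']).as_matrix();print('tool axes cols\n',R.round(4))
E
```

```text
bore [ 0.6316 -0.0346  0.0399] gap 0.0033 top@z [ 0.6324 -0.0361  0.04  ] scene@z [ 0.631 -0.033  0.04 ]
collar [ 0.4504 -0.005   0.0408] gap 0.0009 top@z [ 0.4499 -0.0046  0.045 ] scene@z [ 0.4534 -0.0037  0.045 ]
nose [ 0.4051 -0.0026  0.1233] gap 0.0013 top@z [ 0.4046 -0.002   0.127 ] scene@z [ 0.4082 -0.0016  0.127 ]
n1 [0.5655 0.1713 0.1227] gap 0.0045 top@z [0.5637 0.1726 0.127 ] scene@z [0.5692 0.1704 0.127 ]
n2 [0.5778 0.0613 0.1228] gap 0.0034 top@z [0.5762 0.0625 0.127 ] scene@z [0.5811 0.0613 0.127 ]
n3 [ 0.6001 -0.1576  0.1237] gap 0.0047 top@z [ 0.5981 -0.1551  0.127 ] scene@z [ 0.6028 -0.1579  0.127 ]
board yaw deg nose 5.997890237729242
frame mid [ 0.6336 -0.0423  0.0395] [np.float64(6.12), np.float64(5.52)]
bore offset y,x 0.006368650526729433 -0.0005327488146534551
board mid est [0.6247 0.0131]
board mid est [0.6257 0.0124]
board mid est [0.6247 0.0136]
hook yaw deg -3.221572752178652 0.045307453632432854
stand [array([0.4878, 0.0265]), array([ 0.4805, -0.043 ]), array([ 0.4098, -0.034 ]), array([0.4177, 0.034 ])]
tool axes cols
 [[-5.000e-04  4.321e-01  9.018e-01]
 [-9.000e-04  9.018e-01 -4.321e-01]
 [-1.000e+00 -1.100e-03 -1.000e-04]]
```

```bash
cat >> h.py <<'E'
def to(x,y,z,yaw=None):
    "mm in tool axes to bring TCP to x,y,z with hook-yaw (tool z heading) yaw deg; plus spin"
    o=get_obs();R=Rn.from_euler('xyz',o['eef_rot']).as_matrix()
    h=np.degrees(np.arctan2(R[1,2],R[0,2]))
    print('t',round(o['time_s'],2),'pos',np.round(o['ee_pos'],4),'heading',h.round(2),'F',np.round(o['force'],1),'grip',round(o['grip_width'],4),'q6',o['qpos'][5].round(2))
    print(' shift',(R.T@(np.array([x,y,z])-o['ee_pos'])*1000).round(1),'spin',None if yaw is None else np.radians(h-yaw).round(3))
E
python3 -m handwheel '[[[0,-33,37],0,-1],[[0,-66,75],0,-1],[[0,-99,112],0,-1],[[0,-132,150],0,-1],[[0,-165,187],0,-1]]' 20
python3 -m handwheel '[[[0,-33,37],0,-1],[[0,-66,75],0,-1],[[0,-99,112],0,-1],[[0,-132,150],0,-1],[[0,-165,187],0,-1]]'
python3 -c "
from h import *
to(.45,-.0045,.2,-3.2)"
```

```text
time_s: 0.6
ee_pos: [0.3351, 0.2643, 0.219]
eef_rot: [-1.596, 1.57, -2.042]
force: [1.2, 1.2, -0.3]
grip_width: 0.0938
time_s: 1.1
ee_pos: [0.4323, 0.0338, 0.2192]
eef_rot: [-1.549, 1.57, -1.995]
force: [0.9, 0.7, -0.1]
grip_width: 0.0941
t 1.1 pos [0.4323 0.0338 0.2192] heading -25.58 F [ 0.9  0.7 -0.1] grip 0.0941 q6 -1.13
 shift [ 19.2 -26.9  32.5] spin -0.391
```

```bash
python3 -m handwheel '[[[0,-13,16],-0.13,-1],[[5,-27,32],-0.26,-1],[[10,-27,32],-0.391,-1],[[19,-27,32],-0.391,-1],[[19,-27,32],-0.391,-1]]'
python3 - <<'E'
from h import *
to(.45,-.0045,.083,-3.2)
p,d=camera('top');cv2.imwrite('pics/t2.png',cv2.resize(p[190:300,250:400],None,fx=4,fy=4,interpolation=cv2.INTER_CUBIC))
E
```

```text
time_s: 1.6
ee_pos: [0.4489, -0.0042, 0.1989]
eef_rot: [-2.81, 1.568, -2.87]
force: [-0.6, 0.0, 0.8]
grip_width: 0.094
t 1.6 pos [ 0.4489 -0.0042  0.1989] heading -3.39 F [-0.6  0.   0.8] grip 0.094 q6 -1.6
 shift [115.9  -0.2   1.4] spin -0.003
```

```bash
python3 -m handwheel '[[[30,0,1],0,-1],[[60,0,1],0,-1],[[90,0,1],0,-1],[[110,0,1],0,-1],[[116,0,1],0,-1]]' 20
python3 -m handwheel '[[[0,0,0],0,0.4],[[0,0,0],0,0.7],[[0,0,0],0,1],[[0,0,0],0,1],[[0,0,0],0,1]]'
python3 -m handwheel '[[[0,0,0],0,1],[[0,0,0],0,1],[[0,0,0],0,1],[[0,0,0],0,1],[[0,0,0],0,1]]'
python3 -c "
from h import *
to(.45,-.0045,.103,-3.2)"
```

```text
time_s: 2.15
ee_pos: [0.4491, -0.0037, 0.0822]
eef_rot: [-2.963, 1.566, -3.023]
force: [-0.3, 0.2, -0.2]
grip_width: 0.0938
time_s: 2.65
ee_pos: [0.4493, -0.0037, 0.0827]
eef_rot: [-2.905, 1.567, -2.965]
force: [0.4, 0.2, 0.5]
grip_width: 0.0578
time_s: 3.15
ee_pos: [0.4493, -0.0037, 0.0826]
eef_rot: [-2.91, 1.567, -2.97]
force: [-0.8, 0.1, 0.3]
grip_width: 0.0173
t 3.15 pos [ 0.4493 -0.0037  0.0826] heading -3.46 F [-0.8  0.1  0.3] grip 0.0173 q6 -1.6
 shift [-20.4  -0.7   0.7] spin -0.005
```

```bash
python3 -m handwheel '[[[0,0,0],0,1],[[0,0,0],0,1],[[0,0,0],0,1],[[0,0,0],0,1],[[0,0,0],0,1]]'
python3 -m handwheel '[[[-5,0,0],0,1],[[-10,0,0],0,1],[[-15,0,0],0,1],[[-20,0,0],0,1],[[-20,0,0],0,1]]'
python3 -c "
from h import *
to(.45,-.0045,.103,-3.2)
p,d=camera('scene');cv2.imwrite('pics/s2.png',cv2.resize(p[100:250,270:420],None,fx=4,fy=4,interpolation=cv2.INTER_CUBIC))"
```

```text
time_s: 3.65
ee_pos: [0.4493, -0.0037, 0.0826]
eef_rot: [-2.907, 1.567, -2.967]
force: [-0.6, 0.2, 0.1]
grip_width: 0.014
time_s: 4.15
ee_pos: [0.4497, -0.0038, 0.1034]
eef_rot: [-2.77, 1.568, -2.83]
force: [-1.2, -0.2, -4.3]
grip_width: 0.014
t 4.15 pos [ 0.4497 -0.0038  0.1034] heading -3.46 F [-1.2 -0.2 -4.3] grip 0.014 q6 -1.6
 shift [ 0.4 -0.7  0.3] spin -0.005
```

View pics/s2.png

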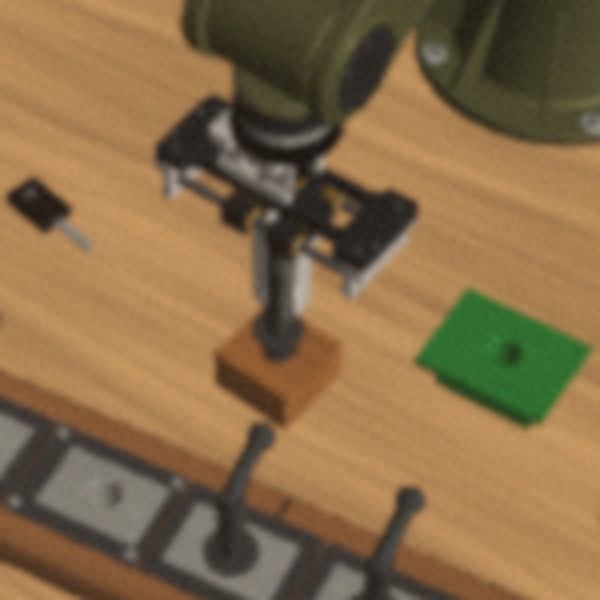

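The hook is gripped and lifted 20 mm, with about 12 mm of shank still in the offcut (crop ≈(280,345)). I'll lean it by moving the tool along hook +x while the hole holds the shank.

```bash
python3 -m handwheel '[[[0,0,2],0,1],[[0,0,4],0,1],[[0,0,6],0,1],[[0,0,8],0,1],[[0,0,9],0,1]]'
python3 -m handwheel '[[[0,0,2],0,1],[[0,0,4],0,1],[[0,0,6],0,1],[[0,0,8],0,1],[[0,0,9],0,1]]'
python3 -c "
from h import *
to(.45,-.0045,.103,-3.2);print(get_obs()['moment'])"
```

```text
time_s: 4.7
ee_pos: [0.4579, -0.0042, 0.1026]
eef_rot: [-2.997, 1.565, -3.057]
force: [-6.4, 1.0, 0.0]
grip_width: 0.0139
time_s: 5.2
ee_pos: [0.4662, -0.0047, 0.1022]
eef_rot: [-3.054, 1.563, -3.114]
force: [-5.7, 0.7, 0.6]
grip_width: 0.0139
t 5.2 pos [ 0.4662 -0.0047  0.1022] heading -3.46 F [-5.7  0.7  0.6] grip 0.0139 q6 -1.6
 shift [ -0.7  -0.8 -16.2] spin -0.004
[ 0.11569836  1.40239898 -0.01569996]
```

```bash
python3 -m handwheel '[[[0,0,2],0,1],[[0,0,4],0,1],[[0,0,4],0,1],[[-10,0,4],0,1],[[-25,0,4],0,1]]'
python3 -m handwheel '[[[-15,0,0],0,1],[[-30,0,0],0,1],[[-40,0,0],0,1],[[-40,0,0],0,1],[[-40,0,0],0,1]]'
python3 - <<'E'
from h import *
to(.632,-.035,.168,6)
p,d=camera('scene');cv2.imwrite('pics/s3.png',cv2.resize(p[100:250,270:420],None,fx=4,fy=4,interpolation=cv2.INTER_CUBIC));np.save('s3.npy',d)
p,d=camera('top');cv2.imwrite('pics/t3f.png',p);np.save('t3.npy',d)
E
```

```text
time_s: 5.7
ee_pos: [0.4704, -0.0049, 0.1274]
eef_rot: [-3.068, 1.562, -3.129]
force: [0.2, 0.6, -4.0]
grip_width: 0.0138
time_s: 6.2
ee_pos: [0.4706, -0.0049, 0.1671]
eef_rot: [-3.063, 1.562, -3.123]
force: [-0.2, 0.1, -5.3]
grip_width: 0.0138
t 6.2 pos [ 0.4706 -0.0049  0.1671] heading -3.46 F [-0.2  0.1 -5.3] grip 0.0138 q6 -1.6
 shift [ -2.3 -20.3 162.9] spin -0.165
```

View pics/s3.png

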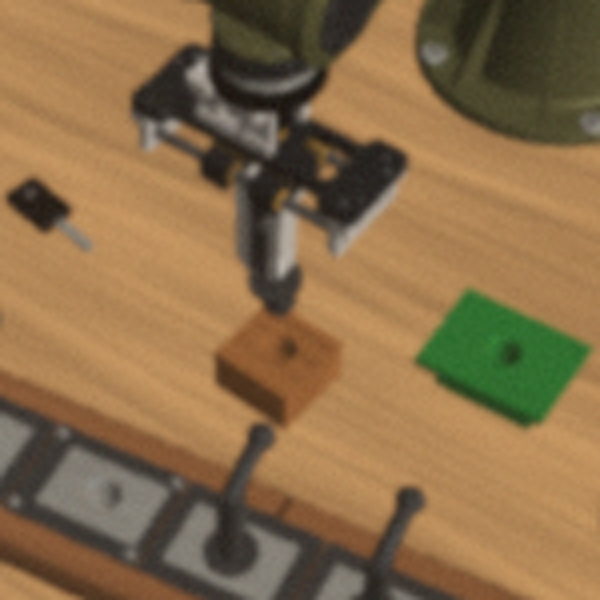

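The hook is clear of the offcut and leaned (shank at crop (275,295)). I'll bring it over the bore and turn it to the board's yaw.

```bash
python3 -c "
from h import *
to(.6509,-.033,.168,6)"
python3 -m handwheel '[[[0,-4,36],-0.05,1],[[0,-8,72],-0.1,1],[[0,-12,108],-0.165,1],[[-1,-15,144],-0.165,1],[[-1,-17,181],-0.165,1]]'
python3 -m handwheel '[[[0,0,0],0,1],[[0,0,0],0,1],[[0,0,0],0,1],[[0,0,0],0,1],[[0,0,0],0,1]]'
python3 -c "
from h import *
to(.6509,-.033,.130,6)"
```

```text
t 6.3 pos [ 0.4704 -0.0049  0.1667] heading -3.46 F [ 0.3  0.2 -4.4] grip 0.0141 q6 -1.6
 shift [ -3.1 -17.2 181.8] spin -0.165
time_s: 6.8
ee_pos: [0.6512, -0.0331, 0.1649]
eef_rot: [3.03, 1.56, 3.135]
force: [-0.1, 0.0, -3.0]
grip_width: 0.0138
time_s: 7.3
ee_pos: [0.6508, -0.033, 0.1655]
eef_rot: [3.037, 1.56, -3.141]
force: [-0.0, -0.7, -3.6]
grip_width: 0.0147
t 7.3 pos [ 0.6508 -0.033   0.1655] heading 6.0 F [-0.  -0.7 -3.6] grip 0.0147 q6 -1.78
 shift [35.5 -0.1  0.5] spin -0.0
```

```bash
python3 -m handwheel '[[[9,0,0],0,1],[[18,0,0],0,1],[[27,0,0],0,1],[[35,0,0],0,1],[[35,0,0],0,1]]'
python3 - <<'E'
from h import *
to(.6509,-.033,.130,6)
p=[camera('scene')[0] for _ in range(4)];p=np.mean(p,0).astype(np.uint8);cv2.imwrite('pics/s4f.png',p);a=cv2.resize(p[175:250,260:360],None,fx=8,fy=8,interpolation=cv2.INTER_CUBIC);cv2.imwrite('pics/s4.png',a)
p,d=camera('top');cv2.imwrite('pics/t4f.png',p)
E
```

```text
time_s: 7.8
ee_pos: [0.6498, -0.0329, 0.1287]
eef_rot: [3.016, 1.558, 3.12]
force: [-0.2, 0.5, -3.9]
grip_width: 0.014
t 7.8 pos [ 0.6498 -0.0329  0.1287] heading 6.0 F [-0.2  0.5 -3.9] grip 0.014 q6 -1.78
 shift [-1.3 -0.2  1.1] spin -0.0
```

View pics/s4.png

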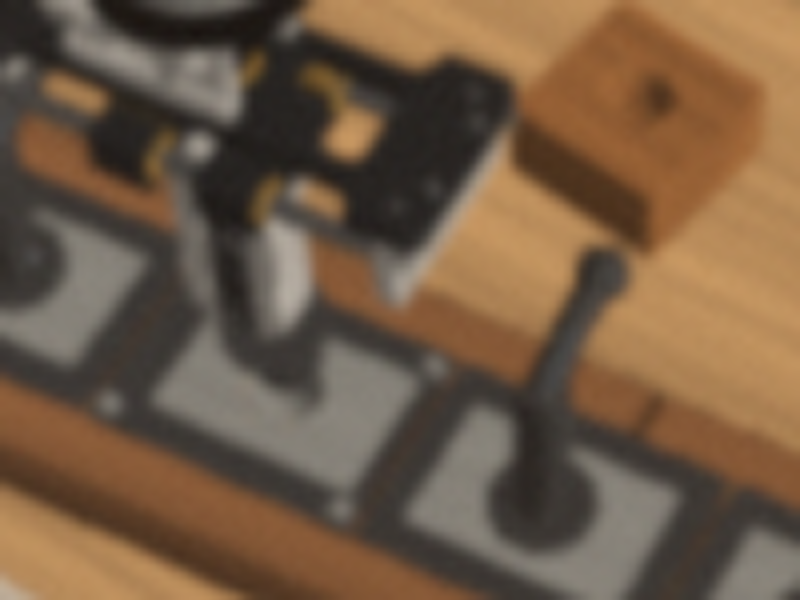

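The tilted hook's collar is near crop (270,350), with the shank pointing at the bore (~(303,389)). I'll overlay the model to check the tilt and the offset.

```bash
python3 - <<'E'
from h import *
o=get_obs();yb=np.radians(6);X=np.array([np.cos(yb),np.sin(yb),0]);Y=np.array([-np.sin(yb),np.cos(yb),0]);Z=np.array([0,0,1.])
g=np.array(o['ee_pos'])+[0,0,.005]
im=cv2.imread('pics/s4f.png');outs=[]
def circ(a,c,r,ex,ey,col):
    t=np.linspace(0,2*np.pi,60);pts=[proj('scene',c+r*(np.cos(k)*ex+np.sin(k)*ey)) for k in t]
    pts=((np.array(pts)-[275,195]+.5)*10-.5)
    cv2.polylines(a,[np.round(pts).astype(np.int32)],True,col,1,cv2.LINE_AA)
base=cv2.resize(im[195:250,275:315],None,fx=10,fy=10,interpolation=cv2.INTER_CUBIC)
base=cv2.convertScaleAbs(base,alpha=1.6)
for th in(None,15):
    a=base.copy()
    if th:
        t=np.radians(th);ax=np.sin(t)*X+np.cos(t)*Z;ex=np.cos(t)*X-np.sin(t)*Z
        f=g-.0796*ax;print('foot',f,'low',f+.012*ex)
        circ(a,f,.012,ex,Y,(0,255,255));circ(a,f+.032*ax,.02,ex,Y,(255,255,0));circ(a,f+.037*ax,.02,ex,Y,(255,0,255))
        circ(a,np.array([.631,-.033,.04]),.01275,X,Y,(0,255,0))
    outs.append(a)
cv2.imwrite('pics/ov.png',np.hstack(outs))
E
```

```text
foot [ 0.63015302 -0.03516562  0.0590665 ] low [ 0.64168063 -0.03395402  0.05596067]
```

View pics/ov.png

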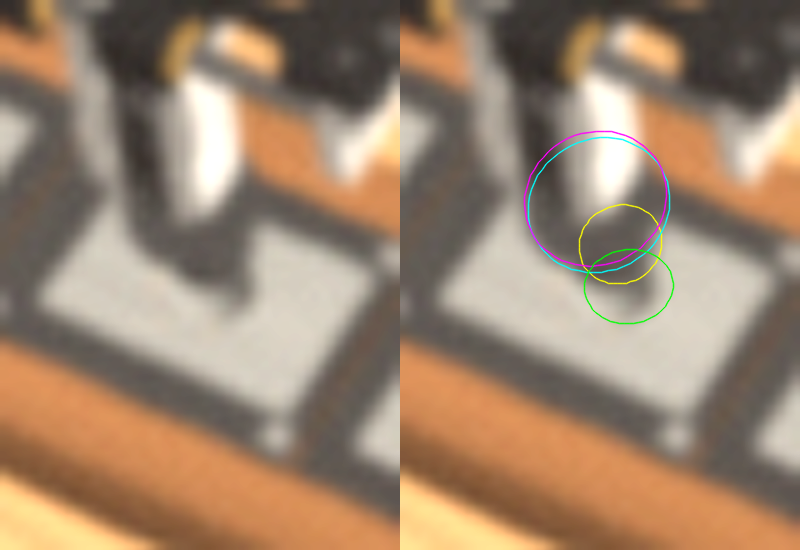

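The model agrees with the picture to about 2 mm: observed collar bottom at (195,283) against 272 modelled, bore at (228,286). I'll go down and feel from here.

```bash
python3 -m handwheel '[[[4,0,0],0,1],[[8,0,0],0,1],[[12,0,0],0,1],[[12,0,0],0,1],[[12,0,0],0,1]]'
python3 -m handwheel '[[[1,0,0],0,1],[[2,0,0],0,1],[[3,0,0],0,1],[[4,0,0],0,1],[[4,0,0],0,1]]'
python3 -m handwheel '[[[1,0,0],0,1],[[1,0,0],0,1],[[2,0,0],0,1],[[2,0,0],0,1],[[2,0,0],0,1]]'
```

```text
time_s: 8.55
ee_pos: [0.6505, -0.033, 0.1189]
eef_rot: [3.041, 1.561, -3.138]
force: [-0.4, -0.2, -4.2]
grip_width: 0.0136
time_s: 9.05
ee_pos: [0.6504, -0.033, 0.1147]
eef_rot: [3.038, 1.561, -3.141]
force: [-0.2, 1.0, -3.0]
grip_width: 0.014
time_s: 9.55
ee_pos: [0.6504, -0.0331, 0.1126]
eef_rot: [3.057, 1.561, -3.122]
force: [0.2, -1.1, -5.1]
grip_width: 0.0139
```

```bash
python3 -m handwheel '[[[1,0,0],0,1],[[1,0,0],0,1],[[2,0,0],0,1],[[2,0,0],0,1],[[2,0,0],0,1]]'
python3 -m handwheel '[[[0.5,0,0],0,1],[[1,0,0],0,1],[[1.5,0,0],0,1],[[1.5,0,0],0,1],[[1.5,0,0],0,1]]'
```

```text
time_s: 10.05
ee_pos: [0.6506, -0.0333, 0.1107]
eef_rot: [3.089, 1.561, -3.089]
force: [3.1, -3.0, -3.3]
grip_width: 0.0138
time_s: 10.55
ee_pos: [0.6506, -0.0334, 0.1092]
eef_rot: [3.11, 1.561, -3.068]
force: [1.7, -3.0, -1.4]
grip_width: 0.0139
```

```bash
python3 -m handwheel '[[[0,-0.5,0],0,1],[[0,-1,0],0,1],[[0,-1.2,0],0,1],[[0,-1.2,0],0,1],[[0,-1.2,0],0,1]]'
python3 -m handwheel '[[[0.5,0,0],0,1],[[0.5,0,0],0,1],[[1,0,0],0,1],[[1,0,0],0,1],[[1,0,0],0,1]]'
```

```text
time_s: 11.05
ee_pos: [0.6505, -0.0344, 0.109]
eef_rot: [3.079, 1.561, -3.099]
force: [1.4, -0.1, -3.6]
grip_width: 0.0139
time_s: 11.55
ee_pos: [0.6505, -0.0344, 0.108]
eef_rot: [3.077, 1.561, -3.102]
force: [1.1, -0.5, -4.6]
grip_width: 0.0139
```

```bash
python3 -m handwheel '[[[0.5,0,0],0,1],[[1,0,0],0,1],[[1,0,0],0,1],[[1,0,0],0,1],[[1,0,0],0,1]]'
python3 -m handwheel '[[[0.5,0,0],0,1],[[1,0,0],0,1],[[1,0,0],0,1],[[1,0,0],0,1],[[1,0,0],0,1]]'
```

```text
time_s: 12.05
ee_pos: [0.6505, -0.0345, 0.107]
eef_rot: [3.08, 1.561, -3.099]
force: [0.1, 1.3, -4.4]
grip_width: 0.0137
time_s: 12.55
ee_pos: [0.6505, -0.0344, 0.106]
eef_rot: [3.08, 1.561, -3.098]
force: [1.1, -1.7, -4.4]
grip_width: 0.014
```

```bash
python3 -m handwheel '[[[0.5,0,0],0,1],[[1,0,0],0,1],[[1,0,0],0,1],[[1,0,0],0,1],[[1,0,0],0,1]]' 10
python3 -m handwheel '[[[-0.2,0,-1],0,1],[[-0.4,0,-2],0,1],[[-0.6,0,-3],0,1],[[-0.9,0,-4],0,1],[[-0.9,0,-4],0,1]]'
```

```text
time_s: 13.05
ee_pos: [0.6504, -0.0344, 0.1049]
eef_rot: [3.08, 1.561, -3.099]
force: [0.5, -0.5, -4.3]
grip_width: 0.014
time_s: 13.55
ee_pos: [0.6465, -0.0348, 0.1061]
eef_rot: [3.081, 1.561, -3.098]
force: [0.9, 0.2, -2.1]
grip_width: 0.0137
```

```bash
python3 -m handwheel '[[[-0.2,0,-1],0,1],[[-0.4,0,-2],0,1],[[-0.6,0,-3],0,1],[[-0.7,0,-4],0,1],[[-0.7,0,-4],0,1]]'
python3 -m handwheel '[[[-0.2,0,-1],0,1],[[-0.3,0,-2],0,1],[[-0.4,0,-3],0,1],[[-0.5,0,-4],0,1],[[-0.5,0,-4],0,1]]'
python3 -c "
from h import *
to(.632,-.0363,.106,6);print(get_obs()['moment'])"
```

```text
time_s: 14.05
ee_pos: [0.6424, -0.0353, 0.1069]
eef_rot: [3.087, 1.561, -3.092]
force: [1.9, 0.2, -3.0]
grip_width: 0.0144
time_s: 14.55
ee_pos: [0.6383, -0.0358, 0.1075]
eef_rot: [3.09, 1.561, -3.089]
force: [1.4, 0.4, -3.0]
grip_width: 0.014
t 14.55 pos [ 0.6383 -0.0358  0.1075] heading 5.99 F [ 1.4  0.4 -3. ] grip 0.014 q6 -1.79
 shift [ 1.5  0.1 -6.3] spin -0.0
[-0.01720448 -0.47610305 -0.06866396]
```

```bash
python3 -m handwheel '[[[-0.1,0,-1],0,1],[[-0.2,0,-2],0,1],[[-0.2,0,-3],0,1],[[-0.2,0,-4],0,1],[[-0.2,0,-4],0,1]]'
python3 -m handwheel '[[[0,0,-1],0,1],[[0,0,-2],0,1],[[0,0,-2.5],0,1],[[0,0,-2.5],0,1],[[0,0,-2.5],0,1]]'
python3 - <<'E'
from h import *
to(.632,-.0363,.106,6)
p=[camera('scene')[0] for _ in range(3)];p=np.mean(p,0).astype(np.uint8);cv2.imwrite('pics/s5f.png',p)
a=cv2.resize(p[180:250,265:345],None,fx=8,fy=8,interpolation=cv2.INTER_CUBIC);cv2.imwrite('pics/s5.png',cv2.convertScaleAbs(a,alpha=1.5))
E
```

```text
time_s: 15.05
ee_pos: [0.6342, -0.0362, 0.1077]
eef_rot: [3.087, 1.561, -3.092]
force: [0.8, 0.0, -3.0]
grip_width: 0.0138
time_s: 15.55
ee_pos: [0.6316, -0.0365, 0.1077]
eef_rot: [3.083, 1.56, -3.095]
force: [2.2, -0.6, -2.4]
grip_width: 0.0139
t 15.55 pos [ 0.6316 -0.0365  0.1077] heading 5.99 F [ 2.2 -0.6 -2.4] grip 0.0139 q6 -1.79
 shift [1.7 0.1 0.4] spin -0.0
```

View pics/s5.png

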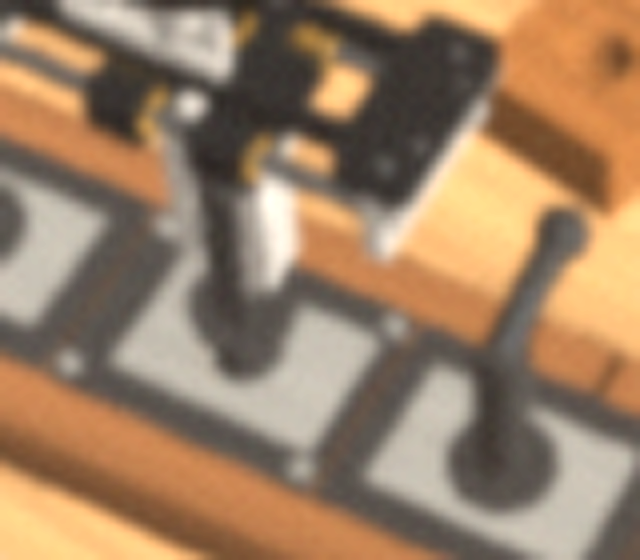

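The shank foot is in the bore (crop (245,365)) and the hook is nearly upright. Now I'll slide it down gently.

```bash
python3 -m handwheel '[[[0.5,0,0],0,1],[[1,0,0],0,1],[[1.5,0,0],0,1],[[2,0,0],0,1],[[2,0,0],0,1]]'
python3 -m handwheel '[[[0.5,0,0],0,1],[[1,0,0],0,1],[[1.5,0,0],0,1],[[2,0,0],0,1],[[2,0,0],0,1]]'
```

```text
time_s: 16.2
ee_pos: [0.6317, -0.0365, 0.1056]
eef_rot: [3.087, 1.561, -3.092]
force: [3.0, -0.2, -3.6]
grip_width: 0.0141
time_s: 16.7
ee_pos: [0.6317, -0.0365, 0.1035]
eef_rot: [3.082, 1.561, -3.097]
force: [2.2, -0.2, -3.2]
grip_width: 0.0141
```

```bash
python3 -m handwheel '[[[0.5,0,0],0,1],[[1,0,0],0,1],[[1.5,0,0],0,1],[[2,0,0],0,1],[[2,0,0],0,1]]'
python3 -m handwheel '[[[0.5,0,0],0,1],[[1,0,0],0,1],[[1.5,0,0],0,1],[[2,0,0],0,1],[[2,0,0],0,1]]'
python3 -c "
from h import *
to(.632,-.0363,.0827,6);print(get_obs()['moment'])"
```

```text
time_s: 17.2
ee_pos: [0.6316, -0.0365, 0.1015]
eef_rot: [3.083, 1.56, -3.096]
force: [3.6, 0.7, -2.3]
grip_width: 0.014
time_s: 17.7
ee_pos: [0.6316, -0.0365, 0.0994]
eef_rot: [3.089, 1.56, -3.09]
force: [2.9, 0.0, -2.8]
grip_width: 0.0142
t 17.7 pos [ 0.6316 -0.0365  0.0994] heading 5.99 F [ 2.9  0.  -2.8] grip 0.0142 q6 -1.79
 shift [16.7  0.1  0.6] spin -0.0
[ 0.03775841 -0.70252192 -0.00814328]
```

```bash
python3 -m handwheel '[[[0,0,0.4],0,1],[[0.5,0,0.8],0,1],[[1,0,0.8],0,1],[[1.5,0,0.8],0,1],[[1.5,0,0.8],0,1]]'
python3 -m handwheel '[[[0.5,0,0],0,1],[[1,0,0],0,1],[[1.5,0,0],0,1],[[2,0,0],0,1],[[2,0,0],0,1]]'
python3 -m handwheel '[[[0.5,0,0],0,1],[[1,0,0],0,1],[[1.5,0,0],0,1],[[2,0,0],0,1],[[2,0,0],0,1]]'
```

```text
time_s: 18.2
ee_pos: [0.6321, -0.0364, 0.0976]
eef_rot: [3.078, 1.56, -3.1]
force: [-0.5, 0.4, -4.1]
grip_width: 0.0141
time_s: 18.7
ee_pos: [0.6321, -0.0364, 0.0955]
eef_rot: [3.076, 1.56, -3.103]
force: [-0.0, 0.4, -3.9]
grip_width: 0.0138
time_s: 19.2
ee_pos: [0.6321, -0.0364, 0.0934]
eef_rot: [3.074, 1.56, -3.105]
force: [0.2, -0.8, -3.8]
grip_width: 0.0141
```

Forces are back near zero, so I'll continue down.

```bash
for i in 1; do python3 -m handwheel '[[[0.7,0,0],0,1],[[1.4,0,0],0,1],[[2.1,0,0],0,1],[[3,0,0],0,1],[[3,0,0],0,1]]'; done
python3 -m handwheel '[[[0.7,0,0],0,1],[[1.4,0,0],0,1],[[2.1,0,0],0,1],[[3,0,0],0,1],[[3,0,0],0,1]]'
python3 -m handwheel '[[[0.5,0,0],0,1],[[1,0,0],0,1],[[1.5,0,0],0,1],[[2,0,0],0,1],[[2,0,0],0,1]]'
```

```text
time_s: 19.7
ee_pos: [0.6319, -0.0364, 0.0903]
eef_rot: [3.071, 1.559, -3.108]
force: [0.0, -0.7, -3.3]
grip_width: 0.0138
time_s: 20.2
ee_pos: [0.6319, -0.0364, 0.0871]
eef_rot: [3.074, 1.559, -3.105]
force: [-0.5, 0.2, -4.9]
grip_width: 0.0141
time_s: 20.7
ee_pos: [0.632, -0.0364, 0.0851]
eef_rot: [3.075, 1.56, -3.104]
force: [0.6, 0.2, -4.0]
grip_width: 0.014
```

```bash
python3 -m handwheel '[[[0.5,0,0],0,1],[[1,0,0],0,1],[[1.5,0,0],0,1],[[1.5,0,0],0,1],[[1.5,0,0],0,1]]'
python3 -m handwheel '[[[0.3,0,0],0,1],[[0.6,0,0],0,1],[[0.8,0,0],0,1],[[0.8,0,0],0,1],[[0.8,0,0],0,1]]'
```

```text
time_s: 21.2
ee_pos: [0.632, -0.0364, 0.0838]
eef_rot: [3.076, 1.56, -3.102]
force: [-0.0, 1.1, -0.4]
grip_width: 0.014
time_s: 21.7
ee_pos: [0.6323, -0.0364, 0.0837]
eef_rot: [3.081, 1.561, -3.098]
force: [-0.9, 0.4, 5.1]
grip_width: 0.0136
```

```bash
python3 -m handwheel '[[[0.3,0,0],0,1],[[0.6,0,0],0,1],[[0.6,0,0],0,1],[[0.6,0,0],0,1],[[0.6,0,0],0,1]]'
python3 -m handwheel '[[[0,0,0],0,0.6],[[0,0,0],0,0.3],[[0,0,0],0,0],[[0,0,0],0,0],[[0,0,0],0,0]]'
python3 -m handwheel '[[[0,0,0],0,-0.2],[[0,0,0],0,-0.2],[[0,0,0],0,-0.2],[[0,0,0],0,-0.2],[[0,0,0],0,-0.2]]'
python3 -m handwheel '[[[-10,0,0],0,-0.2],[[-35,0,0],0,-0.2],[[-70,0,0],0,-0.2],[[-110,0,0],0,-0.2],[[-150,0,0],0,-0.2]]'
```

```text
time_s: 22.2
ee_pos: [0.6326, -0.0363, 0.0836]
eef_rot: [3.092, 1.562, -3.087]
force: [-1.0, 0.7, 6.1]
grip_width: 0.0142
time_s: 22.7
ee_pos: [0.6325, -0.0363, 0.0834]
eef_rot: [3.09, 1.561, -3.088]
force: [-0.2, -0.3, -0.2]
grip_width: 0.0457
time_s: 23.2
ee_pos: [0.6325, -0.0363, 0.0834]
eef_rot: [3.085, 1.561, -3.093]
force: [-0.5, 0.2, -1.2]
grip_width: 0.0567
time_s: 23.7
ee_pos: [0.6337, -0.0362, 0.2359]
eef_rot: [3.101, 1.562, -3.077]
force: [-0.3, 0.0, 0.6]
grip_width: 0.0565
```

Next I'll move the arm aside (back and left) for an unobstructed look.

```bash
python3 -m handwheel '[[[-20,20,-40],0,-0.2],[[-20,40,-80],0,-0.2],[[-20,70,-120],0,-0.2],[[-20,110,-150],0,-0.2],[[-20,150,-180],0,-0.2]]'
python3 -m handwheel '[[[0,40,0],0,-0.2],[[0,80,0],0,-0.2],[[0,120,0],0,-0.2],[[0,150,0],0,-0.2],[[0,150,0],0,-0.2]]'
python3 - <<'E'
from h import *
P=[camera('top')[0] for _ in range(3)];t=np.mean(P,0).astype(np.uint8);P=[camera('scene')[0] for _ in range(3)];s=np.mean(P,0).astype(np.uint8)
cv2.imwrite('pics/t6f.png',t);cv2.imwrite('pics/s6f.png',s)
a=cv2.resize(t[145:245,205:405],(800,400),interpolation=cv2.INTER_CUBIC)
b=cv2.resize(s[170:275,225:375],(600,420),interpolation=cv2.INTER_CUBIC)
cv2.imwrite('pics/fin.png',cv2.resize(np.vstack([a,cv2.copyMakeBorder(b,0,0,0,200,0)]),None,fx=.73,fy=.73,interpolation=cv2.INTER_AREA))
E
```

```text
time_s: 24.2
ee_pos: [0.4375, 0.0949, 0.2584]
eef_rot: [3.071, 1.563, -3.108]
force: [1.3, 0.2, 0.5]
grip_width: 0.0562
time_s: 24.7
ee_pos: [0.4213, 0.2467, 0.2591]
eef_rot: [2.976, 1.564, 3.083]
force: [1.1, -0.5, -0.8]
grip_width: 0.0562
```

View pics/fin.png

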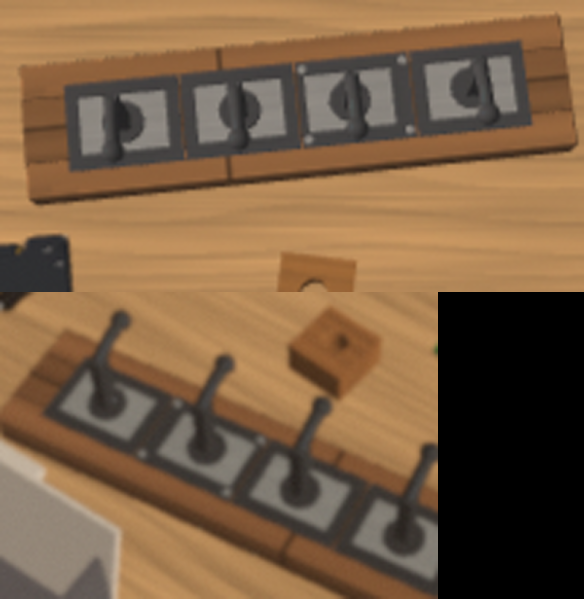

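The hook now stands like its neighbours. Its nose at (358,130) in the top view and (222,365) in the scene view lies on the line of the other noses to within a pixel. Its collar lies on the slide plate, and the offcut is empty.

```bash
python3 -c "
from station import *
print(hand_in(), get_obs()['time_s'])"
```

```text
the job is handed in; nothing more can be done
the job is handed in; nothing more can be done
```

The hook is back in the board's empty bore with its collar on the slide plate. I let go of it, moved the arm clear, and handed in at about 25 s of the 72 s allowed.

- **How it was done:** I gripped the stem and used the offcut's hole to lean the hook about 15° in the jaws. I worked the low edge about 7–8 mm into the bore, which by calculation puts the foot centre about 4–5 mm below the mouth. Then I stood it upright with a light 10 N grip and slid it down.
- **Correction during entry:** I shifted about 1 mm sideways when I felt the rim.
- **Forces:** The readings stayed at about 6 N or less. Allowing for the hook's weight, it met the stop with about 10 N, below the 25 N limit.
- **Last checks:** In both camera views the nose lines up with the other three hooks to about a pixel, so height and curl direction match.
- **Disagreements:** The arm stopped about 1 mm higher than expected (0.0837 m against 0.0827 m). I put that down to slip in the loose grip, but could not confirm it. The two cameras also disagreed by about 3 mm on the bore's position, which I settled by feel.
- **Not checked:** The lean angle and entry depth come from arm positions and a rough image overlay, not a direct measurement. I did not measure the bystanders afterwards; I felt no contact other than with the hook, offcut and bore.

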